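# Hand nut off the honing machine's strop, thread hand unknown

### The job

The leather strop disc (the larger, thinner disc) on the honing machine has to come off. Swing the guide bar that lies over it right off the disc, to either side, then undo that disc's hand nut: nobody knows whether its thread is right- or left-handed, so try it both ways. Lift the nut off its spindle and finish with the gripper still holding it up, motionless, about 10 cm above the disc, so that I can change the strop; leave the stone's nut and the other things there where they are.

Things in the scene. Friction and masses are not known exactly. Their poses are not given: they have to be found in the camera images.
- machine: Honing machine for lino gouges, fixed: grey housing, aluminium top, 210 (x) x 340 (y) x 80 mm; origin at the centre of its underside, front with the switch to -x. Two upright spindles 170 mm apart in y, 15 mm in front of its middle, carry strop and stone, either way round. They run in opposite directions: one has a right-hand, one a left-hand thread, unmarked, swapped from start to start.
- strop: Leather strop disc, brown leather on wood, 130 mm across, 11 mm thick (the larger, thinner disc), under a steel clamp washer 56 mm across. Origin on its axis at its underside, 86 mm above the bench; washer top (the nut's seat) 18 mm above the origin. Same yaw as the machine. Fixed for this job.
- stone: Grey grinding stone, 98 mm across and 15 mm thick, with the same washer, its top also 18 mm above the origin; origin on its axis at its underside. Fixed.
- strop_nut: Black plastic hand nut on the strop, loose, 0.08 to 0.17 kg: round skirt 46 mm across and 24 mm high, on it a straight upright grip bar 50 mm long (nut's x) and 17 mm thick (y), 24 to 51 mm above the origin. Origin: centre of the underside, z up. At the start it is screwed home, its bar along the machine's x axis. The spindle end in it is 17 mm high, with 2 mm side play.
- nut_bar (a point): Centre of the strop nut's grip bar, 40 mm above the nut's underside. Quick-release thread: the tightening way it meets its stop within 0.2 rad and will not turn; the loosening way it turns easily, without climbing, and can be lifted straight up between 1.1 and 1.8 rad from the start (captive before, stop past 2 rad). Right-hand thread loosens counter-clockwise from above (+yaw), left-hand clockwise.
- stone_nut: The same kind of nut on the grinding stone; to be left alone.
- guide_bar (a joint): Guide bar's angle about its upright post, rad, counter-clockwise from above positive. 0: points from the post to the machine's front, over the strop nut; starts within 0.3 of that. Stops at -1.75 and 1.75; beyond about 1.05 either way it is clear of the disc. Stiff (0.12 N m), stays where left. Steel, 10 mm thick, 124 mm long, axis 181 mm above the bench, underside 21 mm above the nut's top.
- guide_knob (a point): Middle of the upright black grip knob on the free end of the guide bar, 120 mm from the pivot axis: 18 mm across, round, its wide part from 9 mm below to 11 mm above this point; it moves with the bar. The bar's top lies 17 mm below this point.
- guide_pivot (a point): Pivot axis of the guide bar at the bar's height: on the post, 85 mm behind (machine +x) the strop's axis.
- cutter_a: Lino cutter, wooden bulb handle, 96x30x27 mm, lying on the bench; bystander.
- cutter_b: Second lino cutter, same size, lying on the back of the machine top between the pivot sockets; bystander.
- paste_pot: Small round pot with a screw lid, 58 mm across, 50 mm high, beside the machine; bystander.
- lino_block: Carved lino block, 95x65x21 mm; bystander.
- masking_tape: Roll of masking tape, 104 mm across, 25 mm high; bystander.
- pen: Marker pen, 135 mm long; bystander.
Mind the look-alikes: they are no part of the job. Leave any orange look-alike of the strop_nut alone.

How it is judged:
By the outcome, as a careful person would: the job done as asked, in the order asked, and still so for the second after the job is handed in, while the arm keeps its last pose, push and grip.
It also fails if it takes over 48 s, if anything falls off the work surface, if the arm or the gripper's body presses on something with over 40 N, if the wrist force passes 120 N, or if a joint passes its speed limit or range.

### The arm

A 6-joint arm with a two-finger parallel gripper is mounted at the origin on the work surface; the furniture and walls round the work are solid. World frame = base frame: x ahead of the robot, y to its left, z up, the work surface at z = 0. Lengths are in m, angles in degrees, forces in N, time in s.
With the tool pointing down it reaches from about 0.325 to 0.925 m from the base axis. Payload 3.1 kg.
Tool frame: the origin (TCP) lies on the centre line of the jaws, within the pads' length; the fingertips stand 11 mm ahead of it and the grasp point (between the pads) lies 8 mm behind it (bot.tips_ahead is the distance from the TCP to the fingertips, in m); z points along the fingers, y is the line along which they close (so a half turn about z gives the same grasp; the last joint's range is limited). The gripper opens to 85 mm and grips with 20 to 120 N. Pads are 22 mm wide; open, the fingers measure 114 mm over their backs; the gripper's body (76 mm by 85 mm) begins 54 mm behind the grasp point. The pads swing forward as they close: fully open they stand 13 mm farther back than shut.
Start: joints at [-6.429, 12.427, 92.441, -0, 75.132, -6.429], TCP at [0.625, 0, 0.211] pointing down, gripper open.
Joint ranges: [-157.48, 157.48], [-44.54, 120.13], [17.64, 146.25], [-64.5, 244.5], [7.68, 150.69], [-147.95, 147.95]. Speed limits (degrees/s): [159.86, 159.86, 180, 180, 180, 180].

### API

Orientations are given as a 3x3 rotation matrix whose columns are the frame's x, y, z axes.
In Python, from bench import telemetry, imaging, sign_off, bot gives the robot as it stands.
- The arm moves only by the tool apply_moves, never from a script. Its argument "commands" is a list of rows, each a list of 3 entries, a list of its own where there are three numbers: the closure in counts, from 0 (fully open) to 255 (shut), then the shift along the tool's x, y, z in cm, then the turn about the tool's z in rad. A call has 1 to 20 rows; each row is the pose to reach, as a shift and turn from the pose commanded when the call began, along the tool's axes at that moment; what a row does not reach only later rows make up. A row lasts 1/10 s, in which the tool goes at most 50 mm and 8.59 degrees, less where a joint would pass 70% of its speed; a pose out of reach is approached as far as the arm can. A call with a gripper value outside its range is refused whole. The fingers move at their own pace and stop on an object; "grip_force" is the grip in N (left out, the last holds). Time passes only in rows, so rows that repeat a pose let the fingers close. It gives the time, the measured TCP pose, the force, the opening and the grip force at its end, in the units of the state.
- telemetry.get_state(): the state, without advancing time (a new reading comes with each control period).
- imaging.get_image(name): name is "scene" or "side" or "wrist"; returns a dict with "pixels" (400x640x3 uint8, red, green, blue), "K" (3x3 intrinsics, pixels), "origin" and "attitude" of the camera in the world; the wrist camera has in their place "hand_eye" (4x4, takes a point from camera to tool coordinates, whose origin is the TCP and whose axes are the flange's). Camera axes: x right, y up, looking along -z (the intrinsics and any distortion apply to the point x, -y, -z); pixel columns grow to the right and rows downward; lengths in m; the calibration is good to about 2 mm. A picture is of the moment at which its call begins: read the wrist's pose just before it. There is no depth.
- sign_off(): hands the job in; it is judged then, once.
Trained networks look in the newest picture that a camera, given by its name, has taken for a name from the list of things; names that differ only in an ending like _2 or _b are one class to them, and where a whole thing is asked for, a point or a joint stands for the part that bears it (a point fixed in the world has none). Each returns a list of dicts, best first, with "p" (0 to 1); they miss things now and then, are a little off and sometimes report something else, mostly with a low value. They report only what shows in the picture. A call takes as long as a camera call. They do not tell look-alikes from the thing itself.
- imaging.masks_of(camera, name): "region" (400x640 bool, what is visible of it) and "xy" ([column, row] in pixels, amid what is visible of it).
- imaging.tip_of(camera, name): "xy" ([column, row] in pixels: a listed point, or the origin of a listed thing).
The state is a dict: "t": time; "q": joint angles; "qvel": joint speeds; "tau": joint torques, N m; "tcp_pos": TCP position; "ee_rot": TCP orientation; "ft_force": force on the tool from outside, world axes, zero at the start; "torque": the same for the moment, N m; "grip_width": finger opening in m; "grip_force": force on a finger pad.
Only numpy, scipy, OpenCV 4.12 (cv2) and the standard library are available. Lean on these libraries where they do the work, as an engineer would, in place of code of your own. Each camera call takes 0.05 s, during which the arm holds its last target. There are 200 camera calls.

## Working session

There is one attempt and no reset: what is moved stays moved. The work goes in short steps, Python scripts to look and compute and a tool call to move; the robot and the scene stay as the last step left them, time stands still between calls to the robot, and variables do not carry over. Pictures are saved under pics/ and viewed, at most 10 in all, crops included, and the job is handed in when it is done.

Besides the shell and the picture viewer there is one more tool, called after "Emit:" by a JSON object that holds its "fn" and its "kwargs", one argument or row to a line. apply_moves: Moves the arm, as the interface text tells. Its arguments: {"type":"object","properties":{"commands":{"type":"array"},"grip_force":{"type":"number"}},"required":["commands"]}

```bash
mkdir -p pics; ls; cat > h.py <<'E'
import numpy as np,cv2
from bench import telemetry, imaging, sign_off, bot
def cam(im,st=None):
    if 'hand_eye' in im:
        T=np.eye(4);T[:3,:3]=np.array(st['ee_rot']);T[:3,3]=st['tcp_pos'];T=T@np.array(im['hand_eye']);return T[:3,3],T[:3,:3]
    return np.array(im['origin']),np.array(im['attitude'])
def ray(im,xy,st=None):
    o,R=cam(im,st);K=np.array(im['K']);p=np.linalg.solve(K,[xy[0],xy[1],1]);return o,R@np.array([p[0],-p[1],-p[2]])
def atz(im,xy,z,st=None):
    o,d=ray(im,xy,st);return o+d*(z-o[2])/d[2]
def proj(im,P,st=None):
    o,R=cam(im,st);c=R.T@(np.array(P)-o);u=np.array(im['K'])@np.array([c[0],-c[1],-c[2]]);return u[:2]/u[2]
def tri(rays):
    A=np.zeros((3,3));b=np.zeros(3)
    for o,d in rays:
        d=d/np.linalg.norm(d);M=np.eye(3)-np.outer(d,d);A+=M;b+=M@o
    return np.linalg.solve(A,b)
E
cat > a.py <<'E'
from h import *
np.set_printoptions(precision=4,suppress=True)
for c in ['scene','side','wrist']:
    st=telemetry.get_state();im=imaging.get_image(c)
    cv2.imwrite(f'pics/{c}0.png',im['pixels'][:,:,::-1])
    print(c,im.keys(),cam(im,st)[0])
    for n,z in [('strop_nut',.104),('nut_bar',.144),('guide_knob',.203),('guide_pivot',.181),('strop',.086),('stone',.086),('stone_nut',.104),('machine',0),('cutter_b',.09)]:
        for r in imaging.tip_of(c,n)[:3]: print(n,round(r['p'],2),np.round(r['xy']),atz(im,r['xy'],z,st))
E
python3 a.py
```

```text
pics
scene dict_keys(['pixels', 'K', 'origin', 'attitude']) [-0.3638 -0.7907  1.1617]
strop_nut 0.57 [262. 190.] [0.3644 0.3023 0.104 ]
strop_nut 0.52 [320. 194.] [0.4962 0.1666 0.104 ]
strop_nut 0.5 [293. 183.] [0.4619 0.266  0.104 ]
nut_bar 0.67 [278. 226.] [0.2738 0.0985 0.144 ]
nut_bar 0.66 [293. 174.] [0.4622 0.2618 0.144 ]
nut_bar 0.53 [319. 186.] [0.4865 0.1617 0.144 ]
guide_knob 0.54 [308. 173.] [0.4556 0.1776 0.203 ]
guide_knob 0.43 [291. 202.] [0.3257 0.1021 0.203 ]
guide_pivot 0.56 [340. 166.] [0.5762 0.1608 0.181 ]
strop 0.9 [318. 196.] [0.4998 0.1778 0.086 ]
stone 0.72 [356. 225.] [ 0.4966 -0.0044  0.086 ]
stone_nut 0.67 [359. 219.] [ 0.5091 -0.0035  0.104 ]
machine 0.57 [337. 228.] [0.5067 0.0887 0.    ]
cutter_b 0.51 [238. 202.] [0.2755 0.3142 0.09  ]
cutter_b 0.39 [350. 204.] [0.5503 0.0796 0.09  ]
side dict_keys(['pixels', 'K', 'origin', 'attitude']) [ 0.3567 -1.1754  1.0321]
strop_nut 0.6 [350. 172.] [0.5369 0.2325 0.104 ]
strop_nut 0.57 [341. 184.] [0.4958 0.1554 0.104 ]
strop_nut 0.49 [319. 173.] [0.4231 0.2323 0.104 ]
nut_bar 0.47 [317. 160.] [0.4176 0.2572 0.144
[... 355 characters left out ...]
9 [349. 213.] [0.5071 0.0125 0.086 ]
stone_nut 0.76 [353. 212.] [ 0.5183 -0.0041  0.104 ]
machine 0.62 [330. 156.] [0.4846 0.5196 0.    ]
machine 0.56 [348. 220.] [0.5122 0.0854 0.    ]
cutter_b 0.56 [294. 169.] [0.3322 0.2904 0.09  ]
cutter_b 0.53 [367. 201.] [0.5752 0.0668 0.09  ]
cutter_b 0.41 [351. 214.] [0.5113 0.006  0.09  ]
wrist dict_keys(['pixels', 'K', 'hand_eye']) [0.6253 0.0699 0.3749]
strop_nut 0.65 [218. 288.] [ 0.5257 -0.1     0.104 ]
strop_nut 0.57 [46.  1.] [0.417  0.1487 0.104 ]
stone 0.88 [191. 187.] [ 0.503  -0.0018  0.086 ]
stone_nut 0.69 [186. 191.] [ 0.5054 -0.0008  0.104 ]
machine 0.89 [220.  98.] [0.5116 0.0808 0.    ]
cutter_b 0.71 [266.  91.] [0.5789 0.0845 0.09  ]
```

```bash
python3 - <<'E'
import cv2,numpy as np
from h import *
a=cv2.imread('pics/scene0.png')[110:290,190:450];b=cv2.imread('pics/side0.png')[110:290,230:490]
cv2.imwrite('pics/c1.png',np.vstack([cv2.resize(a,None,fx=1.6,fy=1.6,interpolation=2),cv2.resize(b,None,fx=1.6,fy=1.6,interpolation=2)]))
print(telemetry.get_state()['ee_rot'],telemetry.get_state()['t'])
E
```

```text
[[-9.82303560e-06  9.99999999e-01 -3.25111871e-05]
 [ 1.00000000e+00  9.82291064e-06 -3.84374887e-06]
 [-3.84342951e-06 -3.25112249e-05 -9.99999999e-01]] 1.5
```

View pics/c1.png

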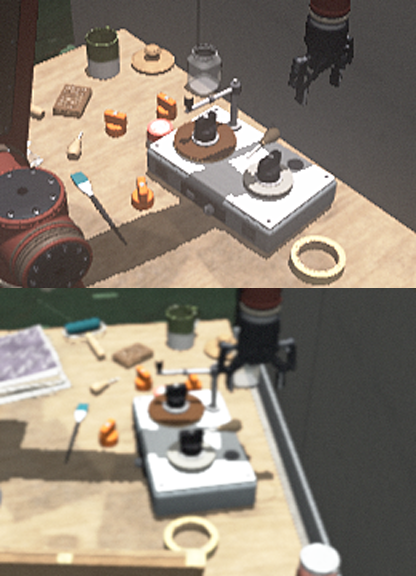

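View pics/wrist0.png

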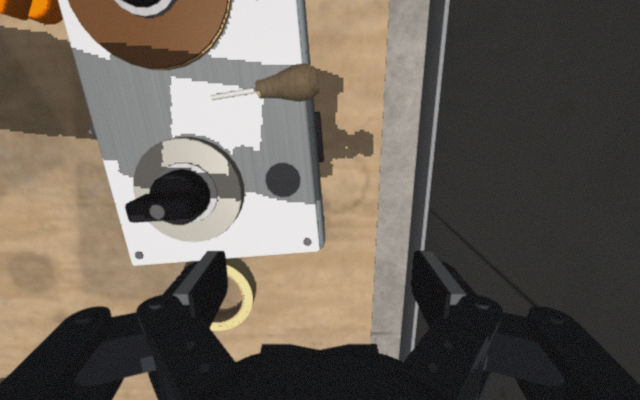

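The target is the black nut on the brown strop at scene (320,190), where the guide bar runs from the post at (340,165) to the knob at (308,172). The black nut at (356,222) is on the stone. The orange ones at (262,186), (294,174) and (278,230) are look-alikes. I'll go above the knob and look again.

Emit:
{"fn": "apply_moves", "kwargs": {
  "commands": [
    [0, [0, 0, -4], 0],
    [0, [3, -3, -8], 0.15],
    [0, [8, -7, -9], 0.3],
    [0, [13, -11, -9], 0.45],
    [0, [17.5, -15, -9], 0.6],
    [0, [17.5, -16.5, -9], 0.75],
    [0, [17.5, -16.5, -9], 0.9],
    [0, [17.5, -16.5, -9], 1.05],
    [0, [17.5, -16.5, -9], 1.2],
    [0, [17.5, -16.5, -9], 1.35],
    [0, [17.5, -16.5, -9], 1.5],
    [0, [17.5, -16.5, -9], 1.5],
    [0, [17.5, -16.5, -9], 1.5],
    [0, [17.5, -16.5, -9], 1.5]
  ]
}}

```text
t: 2.9
tcp_pos: [0.46, 0.175, 0.3014]
ee_rot: [[0.997, 0.073, 0.0], [0.073, -0.997, 0.0], [0.0, -0.0, -1.0]]
ft_force: [-0.5, 0.6, -0.2]
grip_width: 0.0854
grip_force: 0.0
```

```bash
cat > b.py <<'E'
import sys
from h import *
np.set_printoptions(precision=4,suppress=True)
st=telemetry.get_state();im=imaging.get_image('wrist')
print(st['t'],st['tcp_pos'],st['q'],st['ee_rot'])
cv2.imwrite(f'pics/{sys.argv[1]}.png',im['pixels'][:,:,::-1])
for n,z in [('strop_nut',.104),('nut_bar',.144),('guide_knob',.203),('guide_pivot',.181),('strop',.086),('stone',.086),('stone_nut',.104),('cutter_b',.09)]:
    for r in imaging.tip_of('wrist',n)[:2]: print(n,round(r['p'],2),np.round(r['xy']),atz(im,r['xy'],z,st))
E
python3 b.py w1
```

```text
2.9 [0.46   0.175  0.3014] [ 12.6491  -7.7347 103.6877   0.0018  84.041   98.4764] [[ 0.9973  0.0728  0.0001]
 [ 0.0728 -0.9973  0.0001]
 [ 0.0001 -0.     -1.    ]]
strop_nut 0.93 [185.  83.] [0.5469 0.326  0.104 ]
strop_nut 0.83 [326. 146.] [0.4896 0.1677 0.104 ]
nut_bar 0.81 [311. 249.] [0.3793 0.177  0.144 ]
nut_bar 0.75 [328. 151.] [0.4893 0.1665 0.144 ]
guide_knob 0.74 [320. 198.] [0.4557 0.1729 0.203 ]
guide_pivot 0.63 [333.  51.] [0.5774 0.1709 0.181 ]
stone 0.7 [467. 142.] [ 0.5048 -0.0008  0.086 ]
stone_nut 0.73 [480. 142.] [ 0.5072 -0.0068  0.104 ]
cutter_b 0.9 [164. 223.] [0.3755 0.367  0.09  ]
cutter_b 0.56 [400.  75.] [0.5734 0.0908 0.09  ]
```

View pics/w1.png

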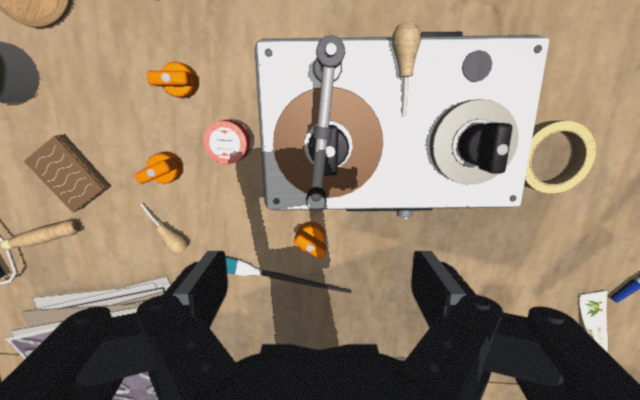

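Knob at (317,198), post at (330,50), strop nut under the bar at (327,147), stone nut at (490,147), orange look-alikes off the machine. Next I'll descend on the knob and grip it.

Emit:
{"fn": "apply_moves", "kwargs": {
  "commands": [
    [0, [-0.4, 0, 4.5], 0],
    [0, [-0.4, 0, 8], 0],
    [0, [-0.4, 0, 9.8], 0],
    [0, [-0.4, 0, 9.8], 0],
    [120, [-0.4, 0, 9.8], 0],
    [255, [-0.4, 0, 9.8], 0],
    [255, [-0.4, 0, 9.8], 0],
    [255, [-0.4, 0, 9.8], 0],
    [255, [-0.4, 0, 9.8], 0],
    [255, [-0.4, 0, 9.8], 0]
  ],
  "grip_force": 25
}}

```text
t: 4.35
tcp_pos: [0.4562, 0.1748, 0.2037]
ee_rot: [[0.997, 0.071, 0.001], [0.071, -0.997, 0.0], [0.001, -0.0, -1.0]]
ft_force: [-0.4, 0.5, -0.2]
grip_width: 0.0005
grip_force: 0.0
```

```bash
python3 - <<'E'
import numpy as np
from h import *
st=telemetry.get_state();print(st['t'],st['tcp_pos'],st['grip_width'],st['grip_force'],st['ft_force'])
R=np.array(st['ee_rot']);p=np.array(st['tcp_pos'])
c=np.array([.4897,.1672])+.085*R[:2,0]
print('pivot',c)
c3=np.array([*c,p[2]]);v=p-c3;print(np.hypot(*v[:2]))
v*=.12/np.hypot(*v[:2])
for a in np.arange(.1,1.61,.1):
    d=c3+[v[0]*np.cos(a)-v[1]*np.sin(a),v[0]*np.sin(a)+v[1]*np.cos(a),0]-p
    print(round(a,2),np.round(R.T@d*100,2))
E
```

```text
4.35 [0.45622481 0.17477462 0.20369268] 0.000525576643859229 0.0 [-0.44171257  0.47029922 -0.22606951]
pivot [0.5744871  0.17321206]
0.11827261085985756
0.1 [-0.21  1.18 -0.  ]
0.2 [-0.13  2.38 -0.  ]
0.3 [ 0.06  3.56 -0.  ]
0.4 [ 0.38  4.72 -0.  ]
0.5 [ 0.81  5.84 -0.  ]
0.6 [1.35 6.91 0.  ]
0.7 [1.99 7.93 0.  ]
0.8 [2.73 8.87 0.  ]
0.9 [3.56 9.73 0.  ]
1.0 [ 4.48 10.51  0.  ]
1.1 [ 5.46 11.19  0.  ]
1.2 [ 6.51 11.77  0.  ]
1.3 [ 7.62 12.24  0.  ]
1.4 [ 8.76 12.6   0.  ]
1.5 [9.940e+00 1.285e+01 1.000e-02]
1.6 [1.113e+01 1.297e+01 1.000e-02]
```

```bash
python3 b.py w2; python3 - <<'E'
from h import *
for c in ['scene','side']:
    im=imaging.get_image(c)
    cv2.imwrite(f'pics/{c}1.png',im['pixels'][:,:,::-1])
a=cv2.imread('pics/scene1.png')[130:230,260:390];b=cv2.imread('pics/side1.png')[110:210,270:400]
w=cv2.imread('pics/w2.png')
cv2.imwrite('pics/c2.png',np.vstack([np.hstack([cv2.resize(a,(320,246)),cv2.resize(b,(320,246))]),w[:350]]))
E
```

```text
4.35 [0.4562 0.1748 0.2037] [ 12.7237  -4.1716 110.9195  -0.0001  73.2119  98.6678] [[ 0.9975  0.0707  0.0007]
 [ 0.0707 -0.9975  0.0002]
 [ 0.0007 -0.0001 -1.    ]]
strop_nut 0.82 [131. 181.] [0.4558 0.3367 0.104 ]
strop_nut 0.81 [330. 153.] [0.4914 0.1674 0.104 ]
nut_bar 0.88 [107. 188.] [0.46   0.3307 0.144 ]
nut_bar 0.82 [123.  64.] [0.5459 0.3099 0.144 ]
guide_knob 0.59 [316. 239.] [0.4558 0.1756 0.203 ]
guide_pivot 0.7 [338.  11.] [0.577  0.1722 0.181 ]
guide_pivot 0.43 [432.  58.] [0.5581 0.119  0.181 ]
stone 0.93 [518. 149.] [ 0.5043 -0.0014  0.086 ]
stone_nut 0.72 [535. 152.] [ 0.5047 -0.005   0.104 ]
cutter_b 0.83 [129. 251.] [0.3815 0.3534 0.09  ]
cutter_b 0.62 [429.  57.] [0.5731 0.092  0.09  ]
```

View pics/c2.png

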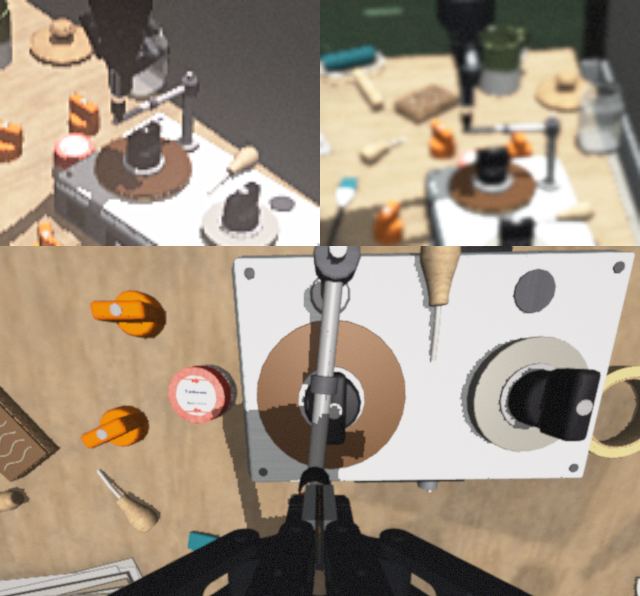

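```bash
python3 - <<'E'
from h import *
st=telemetry.get_state();im=imaging.get_image('wrist')
R=np.array(st['ee_rot']);p=np.array(st['tcp_pos'])
print(np.array(im['hand_eye']).round(4),np.array(im['K']))
for z in (-.05,-.008,0,.011): print(z,proj(im,p+R[:,2]*z,st),proj(im,p+R@[.011,0,z],st),proj(im,p+R@[-.011,0,z],st))
img=im['pixels'][:,:,::-1]
w=cv2.resize(img[190:330,230:400],None,fx=4,fy=4,interpolation=2)
cv2.imwrite('pics/c3.png',w); print(bot.tips_ahead)
for c in ['scene','side']:
    im=imaging.get_image(c); print(c,proj(im,p),[(r['p'],r['xy']) for r in imaging.tip_of(c,'guide_knob')])
E
```

```text
[[-1.100e-03  9.600e-01  2.799e-01  7.110e-02]
 [ 1.000e+00  9.000e-04  8.000e-04  1.100e-03]
 [ 5.000e-04  2.799e-01 -9.600e-01 -1.636e-01]
 [ 0.000e+00  0.000e+00  0.000e+00  1.000e+00]] [[312.37293089   0.         319.04131973]
 [  0.         312.37293089 199.04021852]
 [  0.           0.           1.        ]]
-0.05 [316.6538856  287.46242936] [316.56467127 263.41676398] [316.73893815 310.38638513]
-0.008 [317.26169846 244.70058712] [317.20539273 225.69672761] [317.3159921  263.02534032]
0 [317.34606521 238.76507984] [317.29374094 220.49556294] [317.39659944 256.40958503]
0.011 [317.45078454 231.39769499] [317.4032049  214.05128932] [317.49682664 248.18355137]
0.011
scene [309.08193593 173.00896198] [(0.54, [310.0, 174.4]), (0.2, [236.7, 201.5])]
side [329.2800329  157.82858579] [(0.63, [327.0, 156.3]), (0.41, [297.3, 167.4])]
```

View pics/c3.png

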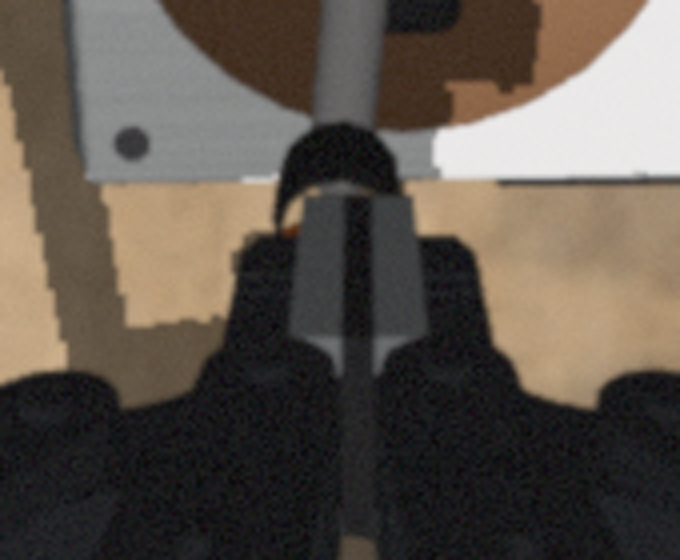

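```bash
python3 - <<'E'
from h import *
a=cv2.imread('pics/w1.png')[175:225,290:345]
b=cv2.imread('pics/scene0.png')[155:195,290:345];c=cv2.imread('pics/scene1.png')[155:195,290:345]
d=cv2.imread('pics/side1.png')[140:180,305:360]
r=lambda x:cv2.resize(x,(390,290),interpolation=cv2.INTER_CUBIC)
cv2.imwrite('pics/c4.png',np.vstack([np.hstack([r(a),r(b)]),np.hstack([r(c),r(d)])]))
E
```

```text
(no output)
```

View pics/c4.png

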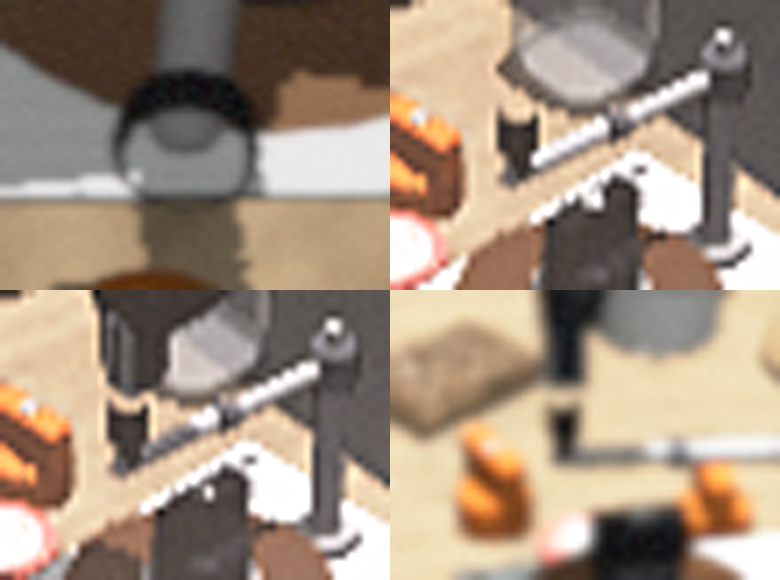

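```bash
python3 - <<'E'
from h import *
np.set_printoptions(precision=4,suppress=True)
st=telemetry.get_state()
w=imaging.get_image('wrist');s=imaging.get_image('scene');d=imaging.get_image('side')
print('knob s+d',tri([ray(s,(309,173.7)),ray(d,(327.3,156.6))]),'knob+w',tri([ray(s,(309,173.7)),ray(d,(327.3,156.6)),ray(w,(316,239),st)]))
print('tip s+d',tri([ray(s,(307.6,168.8)),ray(d,(329,153))]))
print('tip +w',tri([ray(s,(307.6,168.8)),ray(d,(329,153)),ray(w,(317.5,239),st)]))
for dz in(-.04,-.02,0,.011,.03): P=np.array(st['tcp_pos'])-[0,0,dz];print(dz,proj(s,P),proj(d,P))
for n in('guide_knob','guide_bar'):
  for c in('wrist','side','scene'):
    for r in imaging.masks_of(c,n)[:1]:
        m=r['region'];ys,xs=np.where(m);print(n,c,r['p'],xs.min(),xs.max(),ys.min(),ys.max())
E
```

```text
knob s+d [0.448  0.1657 0.2121] knob+w [0.4531 0.1751 0.2044]
tip s+d [0.4553 0.1812 0.2174]
tip +w [0.4571 0.1782 0.2175]
-0.04 [309.1903 162.5262] [329.1602 147.6485]
-0.02 [309.1384 167.8077] [329.2228 152.7745]
0 [309.0874 173.0027] [329.2845 157.8241]
0.011 [309.0596 175.8239] [329.3181 160.5694]
0.03 [309.0123 180.6377] [329.3753 165.259 ]
guide_knob wrist 0.72 299 360 0 247
guide_knob side 0.59 327 367 156 165
guide_bar wrist 0.56 299 360 0 246
guide_bar side 0.7 327 367 156 165
guide_bar scene 0.74 305 340 159 179
```

In c4 the shut fingertips sit just above the knob top, at z≈0.217. That is about 24 mm higher than the stated tip position, and both views agree. The jaws closed above the knob, so I'll open, go 22 mm lower and close again.

Emit:
{"fn": "apply_moves", "kwargs": {
  "commands": [
    [0, [0, 0, 0], 0],
    [0, [0, 0, 0], 0],
    [0, [0, 0, 0], 0],
    [0, [0, 0, 0], 0],
    [0, [0, 0, 0.6], 0],
    [0, [0, 0, 2.2], 0],
    [0, [0, 0, 2.2], 0],
    [255, [0, 0, 2.2], 0],
    [255, [0, 0, 2.2], 0],
    [255, [0, 0, 2.2], 0],
    [255, [0, 0, 2.2], 0],
    [255, [0, 0, 2.2], 0],
    [255, [0, 0, 2.2], 0]
  ],
  "grip_force": 25
}}

```text
t: 6.9
tcp_pos: [0.4563, 0.175, 0.1819]
ee_rot: [[0.997, 0.071, 0.001], [0.071, -0.997, 0.001], [0.001, -0.001, -1.0]]
ft_force: [-1.0, 1.0, 2.7]
grip_width: 0.0163
grip_force: 24.4
```

The jaws now hold the knob (opening 16 mm). Next I'll swing the bar counter-clockwise toward the stone side, staying above everything there.

Emit:
{"fn": "apply_moves", "kwargs": {
  "commands": [
    [255, [-0.04, 1.18, 0], -0.1],
    [255, [0.04, 2.38, 0], -0.2],
    [255, [0.23, 3.56, 0], -0.3],
    [255, [0.55, 4.72, 0], -0.4],
    [255, [0.98, 5.84, 0], -0.5],
    [255, [1.52, 6.91, 0], -0.6],
    [255, [2.16, 7.93, 0], -0.7],
    [255, [2.9, 8.87, 0], -0.8]
  ]
}}

```text
t: 7.7
tcp_pos: [0.4924, 0.0889, 0.1819]
ee_rot: [[0.641, 0.767, 0.002], [0.767, -0.641, 0.002], [0.003, 0.0, -1.0]]
ft_force: [2.2, 4.7, 0.4]
grip_width: 0.0165
grip_force: 24.4
```

Emit:
{"fn": "apply_moves", "kwargs": {
  "commands": [
    [255, [-0.04, 1.18, 0], -0.1],
    [255, [0.04, 2.38, 0], -0.2],
    [255, [0.23, 3.56, 0], -0.3],
    [255, [0.55, 4.72, 0], -0.4],
    [255, [0.98, 5.84, 0], -0.5],
    [255, [1.52, 6.91, 0], -0.6],
    [255, [2.16, 7.93, 0], -0.7],
    [255, [2.16, 7.93, 0], -0.7],
    [0, [2.16, 7.93, 0], -0.7],
    [0, [2.16, 7.93, 0], -0.7],
    [0, [2.16, 7.93, 0], -0.7],
    [0, [2.16, 7.93, 0], -0.7],
    [0, [2.16, 7.93, -4], -0.7],
    [0, [2.16, 7.93, -9], -0.7],
    [0, [2.16, 7.93, -9], -0.7]
  ]
}}

```text
t: 9.2
tcp_pos: [0.5706, 0.0534, 0.2805]
ee_rot: [[0.0, 1.0, 0.016], [1.0, -0.0, -0.001], [-0.001, 0.016, -1.0]]
ft_force: [1.1, 0.4, 0.1]
grip_width: 0.0854
grip_force: 0.0
```

```bash
python3 - <<'E'
from h import *
np.set_printoptions(precision=4,suppress=True)
st=telemetry.get_state();print(st['t'],st['tcp_pos'],st['q'],st['ee_rot'])
R=np.array(st['ee_rot']);p=np.array(st['tcp_pos']);a=np.deg2rad(4.06)
print('d tool cm',R.T@(np.array([.4897,.1672,.26])-p)*100,'yaw of x',np.degrees(np.arctan2(R[1,0],R[0,0])))
E
```

```text
9.2 [0.5706 0.0534 0.2805] [-1.6575  2.6809 95.8542 -0.0166 80.5619 -1.6432] [[ 0.0002  0.9999  0.0157]
 [ 1.     -0.0002 -0.0007]
 [-0.0007  0.0157 -0.9999]]
d tool cm [11.3772 -8.1202  1.9092] yaw of x 89.98786667659385
```

Emit:
{"fn": "apply_moves", "kwargs": {
  "commands": [
    [0, [3, -2, 0], -0.14],
    [0, [6, -4, 0], -0.28],
    [0, [9, -6, 0], -0.42],
    [0, [11.4, -8.1, 0], -0.56],
    [0, [11.4, -8.1, 0], -0.7],
    [0, [11.4, -8.1, 0], -0.84],
    [0, [11.4, -8.1, 0], -0.98],
    [0, [11.4, -8.1, 0], -1.12],
    [0, [11.4, -8.1, 0], -1.26],
    [0, [11.4, -8.1, 0], -1.4],
    [0, [11.4, -8.1, 0], -1.54],
    [0, [11.4, -8.1, 0], -1.64],
    [0, [11.4, -8.1, 0], -1.64],
    [0, [11.4, -8.1, 0], -1.64]
  ]
}}

```text
t: 10.6
tcp_pos: [0.4848, 0.1676, 0.2713]
ee_rot: [[-0.998, -0.067, 0.0], [-0.067, 0.998, -0.0], [-0.0, -0.0, -1.0]]
ft_force: [-0.2, -0.4, -0.2]
grip_width: 0.0854
grip_force: 0.0
```

```bash
python3 b.py w3; python3 - <<'E'
from h import *
w=imaging.get_image('wrist')
for n in ('strop','strop_nut','guide_bar'):
    for r in imaging.masks_of('wrist',n)[:2]:
        ys,xs=np.where(r['region']);print(n,r['p'],r['xy'],xs.min(),xs.max(),ys.min(),ys.max())
im=cv2.imread('pics/w3.png');s=imaging.get_image('side')['pixels'][100:240,250:430,::-1]
cv2.imwrite('pics/c5.png',np.vstack([im[:360],cv2.resize(s,(308,240))[:, :].repeat(1,0) if 0 else cv2.copyMakeBorder(cv2.resize(s,(308,240)),0,0,0,332,0)]))
E
```

```text
10.6 [0.4848 0.1676 0.2713] [ 11.2359  -4.0415 103.4759  -0.0105  80.5542 -82.5935] [[-0.9978 -0.0668  0.0002]
 [-0.0668  0.9978 -0.0001]
 [-0.0002 -0.0002 -1.    ]]
strop_nut 0.63 [495. 136.] [0.4299 0.3463 0.104 ]
strop_nut 0.6 [316. 184.] [0.493  0.1641 0.104 ]
nut_bar 0.91 [509. 137.] [0.4279 0.3372 0.144 ]
nut_bar 0.88 [469. 225.] [0.5159 0.3184 0.144 ]
guide_knob 0.83 [181. 291.] [0.5695 0.0553 0.203 ]
guide_pivot 0.72 [322. 288.] [0.5727 0.1754 0.181 ]
stone 0.58 [167. 179.] [ 0.5033 -0.0057  0.086 ]
stone_nut 0.94 [165. 183.] [0.5028 0.0005 0.104 ]
cutter_b 0.93 [246. 241.] [0.5723 0.0851 0.09  ]
cutter_b 0.71 [516.  60.] [0.3535 0.3588 0.09  ]
strop 0.67 [319.7, 164.3] 261 376 121 235
strop_nut 0.77 [465.0, 223.9] 440 489 204 236
strop_nut 0.63 [316.9, 188.8] 297 341 163 220
guide_bar 0.6 [296.2, 291.1] 228 333 274 309
```

View pics/c5.png

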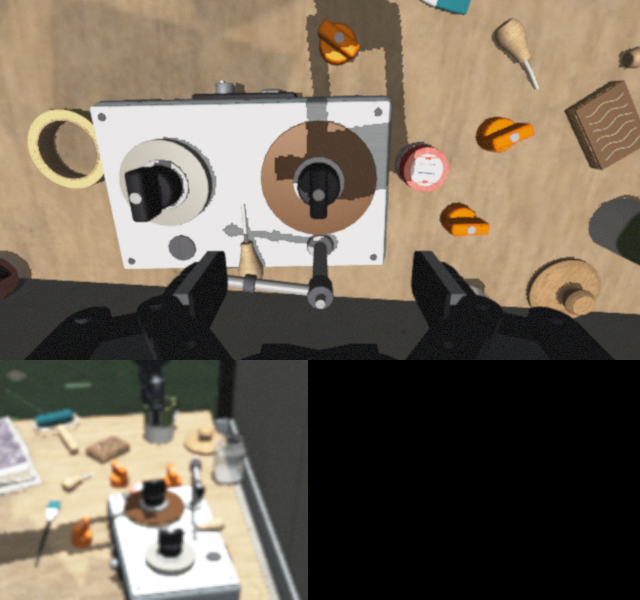

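In c5 the bar lies clear behind the disc, from the post at (320,295) to the left. The black strop nut is at (318,190) with its grip bar vertical in the picture, on the brown disc and not orange. I'll descend and grip it.

Emit:
{"fn": "apply_moves", "kwargs": {
  "commands": [
    [0, [-0.6, 0, 4], 0],
    [0, [-0.6, 0, 8], 0],
    [0, [-0.6, 0, 11.5], 0],
    [0, [-0.6, 0, 13.5], 0],
    [0, [-0.6, 0, 15.2], 0],
    [0, [-0.6, 0, 15.2], 0],
    [255, [-0.6, 0, 15.2], 0],
    [255, [-0.6, 0, 15.2], 0],
    [255, [-0.6, 0, 15.2], 0],
    [255, [-0.6, 0, 15.2], 0],
    [255, [-0.6, 0, 15.2], 0]
  ],
  "grip_force": 35
}}

```text
t: 12.4
tcp_pos: [0.4914, 0.1681, 0.1202]
ee_rot: [[-0.998, -0.069, 0.002], [-0.069, 0.998, -0.0], [-0.002, -0.0, -1.0]]
ft_force: [0.4, 0.4, 0.6]
grip_width: 0.0161
grip_force: 38.3
```

```bash
cat > s.py <<'E'
from h import *
s=telemetry.get_state();R=np.array(s['ee_rot'])
print(round(s['t'],2),np.round(s['tcp_pos'],4),'yaw',round(np.degrees(np.arctan2(R[1,0],R[0,0])),2),'F',np.round(s['ft_force'],1),'M',np.round(s['torque'],2),'w',s['grip_width'],s['grip_force'],'q6',s['q'][5])
E
python3 s.py
```

```text
12.4 [0.4914 0.1681 0.1202] yaw -176.03 F [0.4 0.4 0.6] M [0.04 0.1  0.05] w 0.016108289762759093 38.27010154724121 q6 -82.8070469821321
```

Emit:
{"fn": "apply_moves", "kwargs": {
  "commands": [
    [255, [0, 0, 0], 0.08],
    [255, [0, 0, 0], 0.16],
    [255, [0, 0, 0], 0.22],
    [255, [0, 0, 0], 0.28],
    [255, [0, 0, 0], 0.28]
  ]
}}

```text
t: 12.9
tcp_pos: [0.492, 0.1676, 0.1204]
ee_rot: [[-0.979, 0.203, 0.003], [0.203, 0.979, -0.003], [-0.004, -0.002, -1.0]]
ft_force: [0.0, -3.5, 2.4]
grip_width: 0.0162
grip_force: 70.5
```

```bash
python3 s.py
```

```text
12.9 [0.492  0.1676 0.1204] yaw 168.29 F [ 0.  -3.5  2.4] M [-0.36 -0.19  1.65] w 0.01616508275332338 70.53814714425243 q6 -67.02531817123445
```

The moment reached 1.65 Nm and the nut stayed put, so clockwise is the tightening way. I'll go back, open, turn the tool half round for wrist range, and regrip.

Emit:
{"fn": "apply_moves", "kwargs": {
  "commands": [
    [255, [0, 0, 0], -0.14],
    [255, [0, 0, 0], -0.28],
    [255, [0, 0, 0], -0.28],
    [0, [0, 0, 0], -0.28],
    [0, [0, 0, 0], -0.28],
    [0, [0, 0, 0], -0.28],
    [0, [0, 0, 0], -0.28],
    [0, [0, 0, -0.5], -0.13],
    [0, [0, 0, -1], 0.02],
    [0, [0, 0, -1], 0.17],
    [0, [0, 0, -1], 0.32],
    [0, [0, 0, -1], 0.47],
    [0, [0, 0, -1], 0.62],
    [0, [0, 0, -1], 0.77],
    [0, [0, 0, -1], 0.92],
    [0, [0, 0, -1], 1.07],
    [0, [0, 0, -1], 1.22],
    [0, [0, 0, -1], 1.37],
    [0, [0, 0, -1], 1.52],
    [0, [0, 0, -1], 1.67]
  ],
  "grip_force": 35
}}

```text
t: 14.9
tcp_pos: [0.4905, 0.1682, 0.1291]
ee_rot: [[0.312, 0.95, -0.001], [0.95, -0.312, 0.0], [-0.0, -0.001, -1.0]]
ft_force: [0.3, 0.4, 0.1]
grip_width: 0.0856
grip_force: 0.0
```

```bash
python3 s.py
```

```text
14.9 [0.4905 0.1682 0.1291] yaw 71.85 F [0.3 0.4 0.1] M [-0.02 -0.02 -0.01] w 0.08560365546360232 0.0 q6 29.310395761442816
```

Emit:
{"fn": "apply_moves", "kwargs": {
  "commands": [
    [0, [0, 0, 0], 0.15],
    [0, [0, 0, 0], 0.3],
    [0, [0, 0, 0], 0.45],
    [0, [0, 0, 0], 0.6],
    [0, [0, 0, 0], 0.75],
    [0, [0, 0, 0], 0.9],
    [0, [0, 0, 0], 1.05],
    [0, [0, 0, 0.5], 1.19],
    [0, [0, 0, 1], 1.19],
    [0, [0, 0, 1], 1.19],
    [255, [0, 0, 1], 1.19],
    [255, [0, 0, 1], 1.19],
    [255, [0, 0, 1], 1.19],
    [255, [0, 0, 1], 1.19],
    [255, [0, 0, 1], 1.19],
    [255, [0, 0, 1], 1.09],
    [255, [0, 0, 1], 0.99],
    [255, [0, 0, 1], 0.89],
    [255, [0, 0, 1], 0.79],
    [255, [0, 0, 1], 0.79]
  ],
  "grip_force": 35
}}

```text
t: 16.9
tcp_pos: [0.4911, 0.1683, 0.1196]
ee_rot: [[0.891, 0.454, 0.001], [0.454, -0.891, 0.0], [0.001, 0.0, -1.0]]
ft_force: [0.2, 0.2, 0.5]
grip_width: 0.0158
grip_force: 37.8
```

```bash
python3 s.py
```

```text
16.9 [0.4911 0.1683 0.1196] yaw 26.97 F [0.2 0.2 0.5] M [ 0.04 -0.06 -0.01] w 0.015838224570409933 37.81286895275116 q6 74.18521468084154
```

Turning counter-clockwise is free (moment about 0). I'll go on to 1.45 rad and start the lift gently.

Emit:
{"fn": "apply_moves", "kwargs": {
  "commands": [
    [255, [0, 0, 0], -0.12],
    [255, [0, 0, 0], -0.24],
    [255, [0, 0, 0], -0.36],
    [255, [0, 0, 0], -0.48],
    [255, [0, 0, 0], -0.6],
    [255, [0, 0, 0], -0.72],
    [255, [0, 0, 0], -0.84],
    [255, [0, 0, 0], -0.96],
    [255, [0, 0, 0], -1.05],
    [255, [0, 0, 0], -1.05],
    [255, [0, 0, 0], -1.05],
    [255, [0, 0, -0.3], -1.05],
    [255, [0, 0, -0.6], -1.05],
    [255, [0, 0, -0.6], -1.05]
  ],
  "grip_force": 45
}}

```text
t: 18.3
tcp_pos: [0.491, 0.168, 0.1256]
ee_rot: [[0.051, 0.999, 0.001], [0.999, -0.051, -0.0], [-0.0, 0.001, -1.0]]
ft_force: [1.0, 0.2, -1.3]
grip_width: 0.016
grip_force: 46.1
```

```bash
python3 s.py
```

```text
18.3 [0.491  0.168  0.1256] yaw 87.1 F [ 1.   0.2 -1.3] M [-0.   -0.01  0.03] w 0.01600992059678195 46.14467203617096 q6 14.06352278836289
```

The nut lifts free: the force is only its own weight (-1.3 N). I'll raise it straight up to about 10 cm.

Emit:
{"fn": "apply_moves", "kwargs": {
  "commands": [
    [255, [0, 0, -0.7], 0],
    [255, [0, 0, -1.5], 0],
    [255, [0, 0, -2.5], 0],
    [255, [0, 0, -4], 0],
    [255, [0, 0, -6], 0],
    [255, [0, 0, -8], 0],
    [255, [0, 0, -9], 0],
    [255, [0, 0, -9.2], 0],
    [255, [0, 0, -9.2], 0],
    [255, [0, 0, -9.2], 0],
    [255, [0, 0, -9.2], 0],
    [255, [0, 0, -9.2], 0],
    [255, [0, 0, -9.2], 0]
  ]
}}

```text
t: 19.6
tcp_pos: [0.4904, 0.1681, 0.2166]
ee_rot: [[0.05, 0.999, -0.001], [0.999, -0.05, -0.0], [-0.0, -0.001, -1.0]]
ft_force: [0.3, -0.1, -1.9]
grip_width: 0.0158
grip_force: 46.2
```

```bash
python3 s.py; python3 - <<'E'
from h import *
w=imaging.get_image('wrist')['pixels'][:,:,::-1];s=imaging.get_image('side')['pixels'][90:240,250:430,::-1]
cv2.imwrite('pics/c6.png',np.hstack([cv2.resize(w,(448,280)),cv2.resize(s,(336,280))]))
E
```

```text
19.6 [0.4904 0.1681 0.2166] yaw 87.14 F [ 0.3 -0.1 -1.9] M [ 0.05  0.04 -0.  ] w 0.015807312828388664 46.16203308105469 q6 14.023294448292033
```

View pics/c6.png

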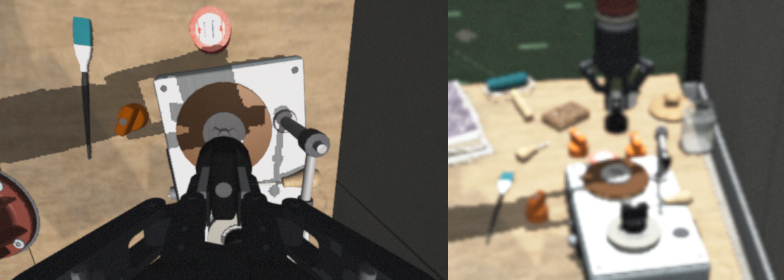

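In c6 the nut is in the jaws above the bare washer and spindle at (225,130). The bar is clear at the right (318,145) and the stone nut is still in place. The lift is 97 mm and the arm is still, so I'll hand it in.

```bash
python3 -c "from bench import sign_off;print(sign_off())"
```

```text
the job is handed in; nothing more can be done
None
```

The guide bar is swung clear toward the stone side, and the strop nut came undone counter-clockwise (right-hand thread). The gripper is holding it still about 10 cm above the disc; the job was handed in at about 20 s.

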